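Lock a tube rack on a shaker with a quarter-turn slot clamp

ROBOT

A 6-joint arm with a two-finger parallel gripper is mounted at the origin on the work surface. World frame = base frame: x ahead of the robot, y to its left, z up, the work surface at z = 0. Lengths are in m, angles in rad, forces in N, time in s.
With the tool pointing down it reaches from about 0.375 to 0.9 m from the base axis. Payload 3.1 kg.
Tool frame: the origin (TCP) lies between the finger pads; the fingertips stand 8 mm ahead of it and the grasp point (between the pads) lies 11 mm behind it; z points along the fingers, y is the line along which they close (so a half turn about z gives the same grasp; the last joint's range is limited). The gripper opens to 87 mm and grips with 3 to 60 N. Pads are 19 mm wide; open, the fingers measure 117 mm over their backs; the gripper's body (75 mm by 190 mm) begins 51 mm behind the grasp point.
Start: joints at [1.103, 0.527, 1.433, -0, 1.181, -0.178], TCP at [0.178, 0.599, 0.231] pointing down, gripper open.
Joint ranges: [-3.08, 3.08], [-0.75, 2.2], [0.22, 2.44], [-1.43, 4.57], [0, 2.65], [-2.85, 2.85]. Speed limits (rad/s): [2.79, 2.79, 3.14, 3.14, 3.14, 3.14].

INTERFACE

Orientations are given as a unit quaternion [x, y, z, w].
In Python, from rig import robot, vision, job gives the robot as it stands.
- The arm moves only by the shell command python3 -m handwheel 'ROWS' [OPENING] [FORCE]. ROWS is JSON, a list of rows, each a list of 4 numbers: the shift along the tool's x, y, z as a fraction of full scale, then the turn about the tool's z as a fraction of full scale. A call has 1 to 20 rows; each row is the pose to reach, as a shift and turn from the pose commanded when the call began, along the tool's axes at that moment, turning the shorter way round; what a row does not reach only later rows make up. Full scale, the value 1, is 300 mm for a shift and 2 pi rad for a turn. A row lasts 1/12 s, in which the tool goes at most 41.7 mm and 7.16 degrees, less where a joint would pass 70% of its speed; a pose out of reach is approached as far as the arm can. A call with a number of a shift or a turn outside -1 to 1 is refused whole. A call with a gripper value outside its range is refused whole. OPENING is the opening in per cent of the stroke, from 0 (shut) to 100 (fully open), set as the call begins (- or left out, the last holds). The fingers move at their own pace and stop on an object; FORCE is the grip in N (left out, the last holds). Time passes only in rows, so rows that repeat a pose let the fingers close. It gives the time, the measured TCP pose, the force, the opening and the grip force at its end, in the units of the state.
- robot.get_obs(): the state, without advancing time (a new reading comes with each control period).
- vision.camera(name): name is "scene" or "top"; returns a dict with "frame" (384x512x3 uint8, red, green, blue), "K" (3x3 intrinsics, pixels), "cam_to_world" (4x4, takes a point from camera to world coordinates). Camera axes: x right, y down, z forward; pixel columns grow to the right and rows downward; lengths in m; the calibration is good to about 2 mm. A picture is of the moment at which its call begins. There is no depth.
- job.hand_in(): hands the job in; it is judged then, once.
Trained networks look in the newest picture that a camera, given by its name, has taken for a name from the list of things; names that differ only in an ending like _2 or _b are one class to them, and where a whole thing is asked for, a point or a joint stands for the part that bears it (a point fixed in the world has none). Each returns a list of dicts, best first, with "conf" (0 to 1); they miss things now and then, are a little off and sometimes report something else, mostly with a low value. They report only what shows in the picture. A call takes as long as a camera call. They do not tell look-alikes from the thing itself.
- vision.look_for(camera, label): "point" ([row, column] in pixels, amid what is visible of it).
- vision.outline_of(camera, label): "mask" (384x512 bool, what is visible of it) and "point" ([row, column] in pixels, amid what is visible of it).
The state is a dict: "time": time; "q": joint angles; "joint_velocities": joint speeds; "joint_torque": joint torques, N m; "position": TCP position; "tool_rot": TCP orientation; "ft_force": force on the tool from outside, world axes, zero at the start; "moment": the same for the moment, N m; "grip_width": finger opening in m; "grip_force": force on a finger pad.
Only numpy, scipy, OpenCV 4.12 (cv2) and the standard library are available. Lean on these libraries where they do the work, as an engineer would, in place of code of your own. Each camera call takes 0.05 s, during which the arm holds its last target. There are 200 camera calls.

TASK

The pink tube rack stands loose on the shaker's slotted platform: take the red-winged quarter-turn clamp from its black dock and drop its foot into the middle slot on the open side of the rack, until its shoe sits flat on the platform. Slide the clamp along the slot so that it pushes the rack home against the rubber face of the end stop, keep it lightly snug, press the knob down and turn it a quarter turn clockwise to lock it, and let go with the rack still held between stop and clamp. Feel your way and do not squeeze the rack or lean on the shaker, and leave the other things on the bench alone.

Things in the scene. Friction and masses are not known exactly. Their poses are not given: they have to be found in the camera images.
- shaker: White bench shaker with a fixed aluminium platform, 220 x 300 mm, top 115 mm above the bench. Origin on the bench under the middle; y runs along the slots towards the fence, z up. Three T-slots run its whole length at x = -70, 0 and 70 mm: mouth 13 mm wide, lips 4 mm thick, below them a channel 30 mm wide and 9 mm high (its floor 13 mm below the top).
- slot (a point): Point on the platform's top in the middle of the middle slot's mouth. y runs along the slot towards the fence, x across it, z up. The slot runs 150 mm either way.
- fence: Adjustable end stop on the platform: a fixed dark beam, 190 mm across (x), 24 mm high, carrying on two screw spindles a rubber-faced bar (170 mm wide, 19 mm high), which faces the rack. Origin on the beam's face at platform height, over the middle slot; -y looks to the rack. The rubber face stands 12 to 40 mm out from the origin, set differently each time and not measured; the rubber gives 1 mm per 8 N.
- rack: Pink plastic 96-place tube rack, loose on the platform, 86 mm (x) by 128 mm (y) by 20 mm, with tubes standing to 29 mm in its half nearer the fence, 0.18 to 0.35 kg. Origin under its middle. It stands 6 mm or more short of the rubber face, over the middle slot; its other end (-y) is the open side where the clamp goes.
- rack_mid (a point): Middle of the rack, 10 mm above its underside; its y end faces lie 64 mm either way.
- clamp: The clamp's aluminium shoe with a rubber sole, 36 (x) by 60 (y) by 12 mm. Origin at the middle of its flat underside; z up, y the long way; either end may face the rack. Under it: two guide lugs 10 mm wide, 3 mm deep, to 27 mm either way in y, and the knob's steel T-foot, 9 mm wide, 24 mm long, its underside 7.5 mm below the shoe. Clamp and knob weigh 0.17 kg; parked along the dock's gap.
- clamp_grip (a point): Middle of the knob's red wing, the place to grip: wing 12 mm thick (x), 44 mm long (y), 30 mm high, middle 41 mm above the shoe's underside. It turns with the knob; T-foot and wing always point the same way (y). A 6 N spring (2 N more per mm) holds the knob up from the shoe: 1.5 mm down frees the foot under the slot's lips to turn (9 N), at 5.5 mm (17 N) it meets the channel's floor.
- knob (a joint): Turn of knob and T-foot in the shoe, rad: 0 = wing along the shoe (unlocked, as it starts), grows clockwise seen from above to a stop at 1.571 (locked, wing across the slot). It turns in the slot only while pressed down; on letting go, the spring pulls the foot up under the lips.
- dock: Fixed black U-channel stand on the bench, 50 (x) by 70 (y) by 26 mm, gap 18 mm wide along y, 18 mm deep, in which the clamp is parked, shoe on top of the rails. Origin under its middle. It stands to the left or the right of the shaker.
- tipbox: Lilac pipette-tip box with a clear lid, 85 x 122 x 70 mm, origin under its middle; a bystander.
- bin: Green open bin full of white pipettes, 120 x 170 x 70 mm, origin under its middle; a bystander.
- tube_rack: Steel rack of capped sample tubes, 75 x 170 x 74 mm, origin under its middle; a bystander.
Mind the look-alikes: they are no part of the job. Leave any blue or yellow look-alike of the clamp alone.

How it is judged:
By the outcome, as a careful person would: the job done as asked, in the order asked, and still so for the second after the job is handed in, with the robot touching nothing.
It also fails if it takes over 72 s, if anything falls off the work surface, if the arm or the gripper's body presses on something with over 40 N, if the wrist force passes 120 N, or if a joint passes its speed limit or range.

## Working session

There is one attempt and no reset: what is moved stays moved. The work goes in short steps, Python scripts to look and compute and a shell command to move; the robot and the scene stay as the last step left them, time stands still between calls to the robot, and variables do not carry over. Pictures are saved under pics/ and viewed, at most 10 in all, crops included, and the job is handed in when it is done.

```bash
mkdir -p pics
cat > h.py <<'E'
import numpy as np, cv2
from rig import robot, vision, job
def cam(n):
    c=vision.camera(n); return c
def ray(c,p):
    K=np.array(c["K"]);T=np.array(c["cam_to_world"])
    d=T[:3,:3]@np.linalg.inv(K)@np.array([p[1],p[0],1.0]); return T[:3,3],d
def at_z(c,p,z):
    o,d=ray(c,p); return o+d*(z-o[2])/d[2]
def proj(c,P):
    T=np.linalg.inv(np.array(c["cam_to_world"])); q=T[:3,:3]@np.array(P)+T[:3,3]
    u=np.array(c["K"])@q; return np.array([u[1]/u[2],u[0]/u[2]])
def save(c,name,crop=None,s=1):
    f=c["frame"]
    if crop: f=f[crop[0]:crop[1],crop[2]:crop[3]]
    cv2.imwrite("pics/"+name,cv2.resize(f[:,:,::-1],None,fx=s,fy=s,interpolation=cv2.INTER_CUBIC))
E
python3 - <<'E'
from h import *
a=cam("top");b=cam("scene")
f=np.vstack([a["frame"],b["frame"]])
save(a,"top.png",s=1.5);save(b,"scene.png",s=1.5)
for n,c in(("top",a),("scene",b)):
    print(n,np.round(c["cam_to_world"],3).tolist(),np.round(c["K"],1).tolist())
    for l in("shaker","fence","rack","clamp","clamp_grip","dock","tipbox","bin","tube_rack"):
        print(l,[(np.round(r["point"]).tolist(),round(r["conf"],2)) for r in vision.look_for(n,l)])
o=robot.get_obs();print(o["position"],o["tool_rot"],o["ft_force"],o["time"])
E
```

```text
top [[0.011, -0.99, 0.137, 0.34], [-1.0, -0.012, -0.003, -0.011], [0.005, -0.137, -0.991, 1.304], [0.0, 0.0, 0.0, 1.0]] [[407.3, 0.0, 254.5], [0.0, 407.3, 190.8], [0.0, 0.0, 1.0]]
shaker [([184.0, 249.0], 0.87), ([212.0, 152.0], 0.35)]
fence [([167.0, 200.0], 0.89)]
rack [([166.0, 237.0], 0.93), ([181.0, 254.0], 0.46)]
clamp [([237.0, 183.0], 0.75), ([179.0, 173.0], 0.75), ([213.0, 116.0], 0.58), ([213.0, 151.0], 0.55)]
clamp_grip [([246.0, 139.0], 0.66), ([211.0, 113.0], 0.64), ([235.0, 183.0], 0.63), ([183.0, 166.0], 0.55)]
dock [([217.0, 156.0], 0.67)]
tipbox [([226.0, 344.0], 0.55)]
bin [([162.0, 115.0], 0.82)]
tube_rack [([154.0, 381.0], 0.58)]
scene [[-0.096, 0.852, -0.514, 1.108], [0.995, 0.08, -0.054, 0.055], [-0.005, -0.517, -0.856, 1.139], [0.0, 0.0, 0.0, 1.0]] [[465.7, 0.0, 256.6], [0.0, 465.7, 186.2], [0.0, 0.0, 1.0]]
shaker [([243.0, 258.0], 0.85)]
fence [([218.0, 319.0], 0.63)]
rack [([215.0, 271.0], 0.6)]
clamp [([199.0, 412.0], 0.8), ([194.0, 372.0], 0.79), ([169.0, 382.0], 0.69), ([230.0, 356.0], 0.66), ([174.0, 336.0], 0.64)]
clamp_grip [([191.0, 379.0], 0.68), ([194.0, 416.0], 0.66), ([168.0, 333.0], 0.63), ([222.0, 355.0], 0.63), ([160.0, 380.0], 0.47)]
dock [([204.0, 372.0], 0.57)]
tipbox [([170.0, 157.0], 0.78)]
bin [([257.0, 427.0], 0.8)]
tube_rack [([243.0, 96.0], 0.79)]
[0.1779485  0.59910901 0.23056071] [1.43882522e-01 9.89594776e-01 1.36302971e-05 2.58757143e-06] [ 0.08647472 -0.34915197  0.16817285] 1.0
```

View pics/top.png

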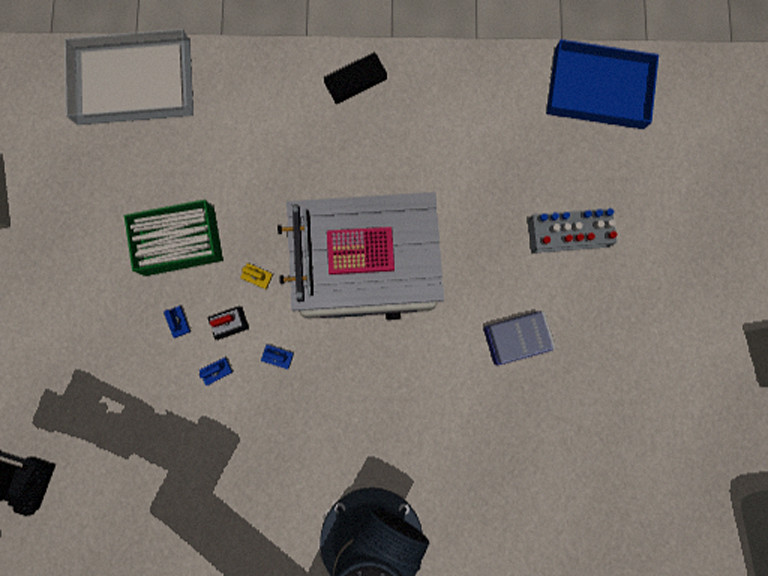

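View pics/scene.png

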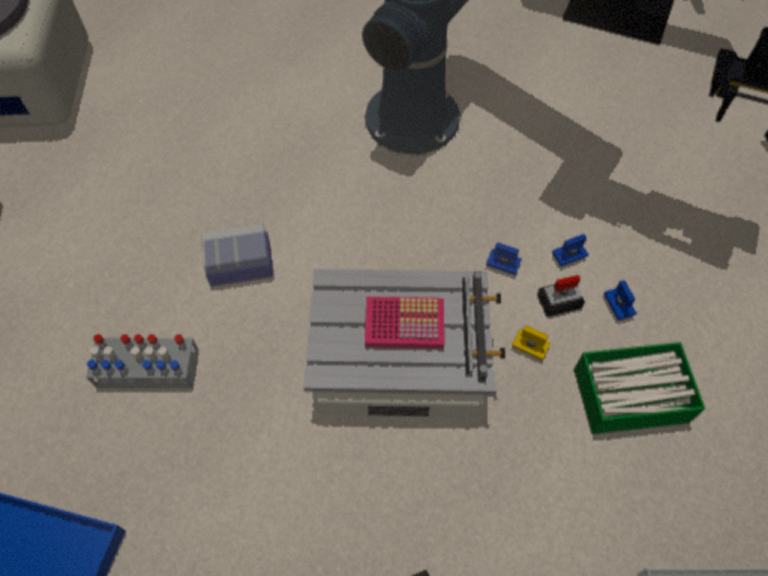

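Top view, in 512x384 pixels (row, col). Look-alikes for the clamp are blue at (213,118), (247,143) and (237,184), and yellow at (183,171). The red-winged one on the black dock is at (214,152), so I choose that. The fence is on the left (+y), and the rack's open side is on the right.

```bash
cat > m.py <<'E'
from h import *
def redmask(c):
    h=cv2.cvtColor(c["frame"],cv2.COLOR_RGB2HSV); H,S,V=h[...,0].astype(int),h[...,1],h[...,2]
    return (((H<6)|(H>176))&(S>150)&(V>90)).astype(np.uint8)
def pinkmask(c):
    h=cv2.cvtColor(c["frame"],cv2.COLOR_RGB2HSV); H,S,V=h[...,0].astype(int),h[...,1],h[...,2]
    return ((H>160)&(H<176)&(S>120)&(V>70)).astype(np.uint8)
def comps(m,amin=8):
    n,l,s,ce=cv2.connectedComponentsWithStats(m,connectivity=8)
    return [(s[i,4],ce[i][::-1],l==i) for i in range(1,n) if s[i,4]>=amin]
E
python3 - <<'E'
from m import *
a=cam("top");b=cam("scene")
pt={}
for n,c in(("top",a),("scene",b)):
    for A,p,m in comps(redmask(c)):print(n,"red",A,p.round(1))
    pm=cv2.morphologyEx(pinkmask(c),cv2.MORPH_CLOSE,np.ones((9,9),np.uint8))
    A,p,m=max(comps(pm),key=lambda t:t[0]); ys,xs=np.nonzero(m)
    P=np.array([at_z(c,(y,x),.135)[:2] for y,x in zip(ys,xs)],np.float32)
    print(n,"pink rect@z.135",cv2.minAreaRect(P))
    for l in("shaker","fence","dock"):
        for r in vision.outline_of(n,l)[:1]:
            ys,xs=np.nonzero(r["mask"]);z={"shaker":.115,"fence":.139,"dock":.026}[l]
            P=np.array([at_z(c,(y,x),z)[:2] for y,x in zip(ys,xs)],np.float32)
            print(n,l,cv2.minAreaRect(P),P.mean(0))
g=cv2.resize(a["frame"][115:215,185:300],None,fx=6,fy=6,interpolation=cv2.INTER_CUBIC)[:,:,::-1]
cv2.imwrite("pics/c1.png",g)
t=cv2.resize(a["frame"][195:235,125:180],None,fx=7,fy=7,interpolation=cv2.INTER_CUBIC)[:,:,::-1]
s=cv2.resize(b["frame"][170:220,345:400],None,fx=7,fy=7,interpolation=cv2.INTER_CUBIC)[:,:,::-1]
t=cv2.copyMakeBorder(t,0,70,0,0,cv2.BORDER_CONSTANT);cv2.imwrite("pics/c2.png",np.hstack([t,s]))
E
```

```text
top red 14 [156.9 393.9]
top red 15 [155.9 408.5]
top red 14 [158.3 379.5]
top red 14 [157.5 386.7]
top red 14 [159.3 364.5]
top red 45 [213.1 146.4]
top pink rect@z.135 ((0.5726454257965088, 0.02884630858898163), (0.08780688792467117, 0.12725414335727692), 3.645388603210449)
top shaker ((0.5627859830856323, 0.020235389471054077), (0.25046470761299133, 0.3000904619693756), 4.270854473114014) [0.56500745 0.00555951]
top fence ((0.5666840076446533, 0.15635448694229126), (0.18409614264965057, 0.06184583157300949), 3.0582261085510254) [0.56856173 0.14440401]
top dock ((0.4389841854572296, 0.3071748614311218), (0.059159569442272186, 0.07564739137887955), 21.027719497680664) [0.43849674 0.30478838]
scene red 53 [186.5 378.1]
scene red 20 [224.9  65. ]
scene red 19 [225.2  82.8]
scene red 19 [225.2  91.8]
scene red 19 [225.2 100.8]
scene red 19 [225.2 118.8]
scene pink rect@z.135 ((0.5817606449127197, 0.02877185121178627), (0.09133630245923996, 0.12593549489974976), 3.2169549465179443)
scene shaker ((0.6032893061637878, 0.022991135716438293), (0.2662195861339569, 0.3010670244693756), 3.914327621459961) [0.61886233 0.01242846]
scene fence ((0.5760749578475952, 0.15521162748336792), (0.19250820577144623, 0.06276863813400269), 4.71506404876709) [0.5791564  0.14589973]
scene dock ((0.46640893816947937, 0.30026543140411377), (0.08461526781320572, 0.05625363811850548), 74.93986511230469) [0.46468782 0.29719725]
```

View pics/c2.png

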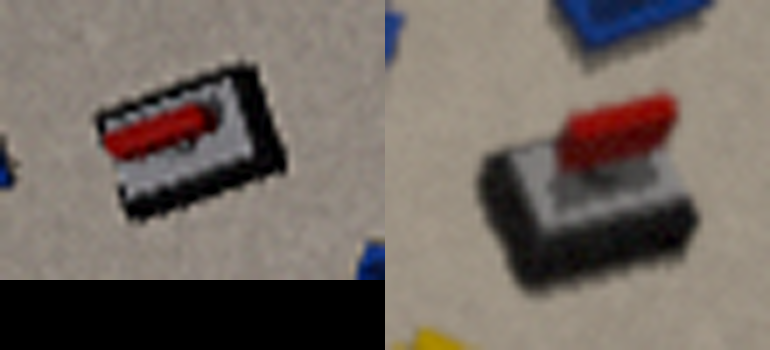

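View pics/c1.png

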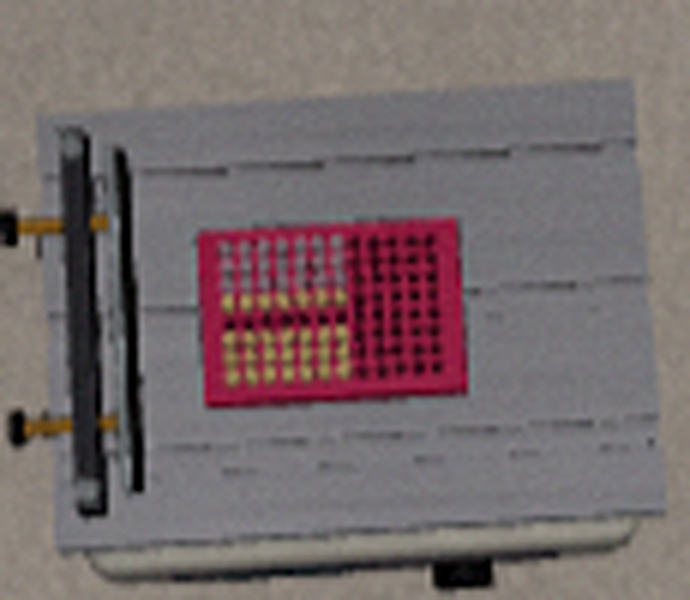

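The crop confirms the red wing on a grey shoe in the black dock (crop wing centre about (150,133) on the left). Now I'll fit the shaker's edges and triangulate the wing.

```bash
cat > fit.py <<'E'
from m import *
from scipy.optimize import least_squares
from scipy.ndimage import map_coordinates
R=lambda t:np.array([[np.cos(t),-np.sin(t)],[np.sin(t),np.cos(t)]])
def edgept(c,g,P,n,z,h=.010):
    s=np.linspace(-h,h,41); px=np.array([proj(c,[*(P+n*k),z]) for k in s]).T
    v=map_coordinates(cv2.GaussianBlur(g,(0,0),.8),px,order=1); d=np.abs(np.gradient(v)); i=d.argmax()
    return P+n*s[i] if 2<i<38 and d[i]>2 else None
def rectfit(c,p0,hx,hy,z,sides,it=4,span=.85,h=.010):
    g=cv2.cvtColor(c["frame"],cv2.COLOR_RGB2GRAY).astype(float); p=np.array(p0,float)
    for _ in range(it):
        Q=[]
        for sd in sides:
            for u in np.linspace(-span,span,25):
                l={"+x":(hx,u*hy),"-x":(-hx,u*hy),"+y":(u*hx,hy),"-y":(u*hx,-hy)}[sd]
                n=np.array({"x":(1,0),"y":(0,1)}[sd[1]],float)
                e=edgept(c,g,p[:2]+R(p[2])@l,R(p[2])@n,z,h)
                if e is not None: Q.append((e,sd))
        def f(q):
            o=[]
            for e,sd in Q:
                w=R(q[2]).T@(e-q[:2]);k=0 if sd[1]=="x" else 1
                o.append(abs(w[k]) *0+ (w[k]-(1 if sd[0]=="+" else -1)*(hx,hy)[k]))
            return np.array(o)*1e3
        p=least_squares(f,p,loss="soft_l1").x
    return p,len(Q),np.median(np.abs(f(p)))
E
python3 - <<'E'
from fit import *
a=cam("top");b=cam("scene")
O=[];D=[];W=[]
for n,c in(("top",a),("scene",b)):
    print(n,"platform",rectfit(c,(.565,.02,.063),.11,.15,.115,["+x","-y","+y"] if n=="top" else ["-x","+y","-y"]))
    pk=rectfit(c,(.577,.029,.06),.043,.064,.135,["+x","-x","+y","-y"],h=.007);print(n,"rack",pk)
    A,p,m=[t for t in comps(redmask(c)) if t[0]>25][0]
    o,d=ray(c,p);O.append(o);D.append(d/np.linalg.norm(d))
    ys,xs=np.nonzero(m);P=np.array([at_z(c,(y,x),.085)[:2] for y,x in zip(ys,xs)],np.float32);print(n,"wing",cv2.minAreaRect(P))
s=np.linalg.lstsq(np.c_[D[0],-D[1]],O[1]-O[0],rcond=None)[0]
p,q=O[0]+s[0]*D[0],O[1]+s[1]*D[1];print("wing",p,q,(p+q)/2)
E
```

```text
top platform (array([0.72310002, 0.02288943, 0.08277183]), 23, np.float64(0.4877430053776832))
top rack (array([0.57212061, 0.02886733, 0.07056931]), 95, np.float64(1.0894216973355437))
top wing ((0.43698573112487793, 0.3080313205718994), (0.009587187319993973, 0.04113748297095299), 19.38475799560547)
scene platform (array([0.63382507, 0.02471436, 0.09866671]), 16, np.float64(2.0911918511328786))
scene rack (array([0.57933492, 0.02897051, 0.06700324]), 55, np.float64(0.6454511354602732))
scene wing ((0.4455443322658539, 0.3073681890964508), (0.010010144673287868, 0.040439803153276443), 21.050094604492188)
wing [0.43809291 0.31145371 0.07348192] [0.43814116 0.30995856 0.07309361] [0.43811703 0.31070614 0.07328776]
```

```bash
cat >> h.py <<'E'
from scipy.spatial.transform import Rotation as Ro
def go(P,yang=None):
    "rows numbers to reach TCP P with tool y at world angle yang (rad)"
    o=robot.get_obs();M=Ro.from_quat(o["tool_rot"]).as_matrix();d=M.T@(np.array(P)-o["position"])/.3
    a=np.arctan2(M[1,1],M[0,1]); t=0 if yang is None else -((yang-a+np.pi)%(2*np.pi)-np.pi)/(2*np.pi)
    print("pos",o["position"].round(4),"yang",round(a,4),"t",round(o["time"],2),"F",np.round(o["ft_force"],1),"-> rows",d.round(4),round(t,4)); return d,t
E
python3 -m handwheel '[[-0.14,-0.08,0,0.02],[-0.28,-0.16,0,0.04],[-0.41,-0.25,0,0.06],[-0.55,-0.34,0,0.08],[-0.55,-0.34,0,0.1],[-0.55,-0.34,0,0.12],[-0.55,-0.34,0,0.14],[-0.55,-0.34,0,0.148],[-0.55,-0.34,0,0.148]]' 50 15
python3 -c "
from h import *
go((.438,.310,.13),np.radians(20.0))"
```

```text
time: 2.25
position: [0.3075, 0.4541, 0.2307]
tool_rot: [0.573, 0.82, 0.0, 0.0]
ft_force: [0.3, -0.1, -0.7]
grip_width: 0.0446
grip_force: 0.0
pos [0.3075 0.4541 0.2307] yang 0.3505 t 2.25 F [ 0.3 -0.1 -0.7] -> rows [-0.6007  0.2437  0.3356] 0.0002
```

```bash
python3 -m handwheel '[[-0.12,0.05,0.05,0],[-0.24,0.1,0.12,0],[-0.36,0.15,0.19,0],[-0.48,0.2,0.26,0],[-0.57,0.23,0.31,0],[-0.6,0.244,0.335,0],[-0.6,0.244,0.335,0]]'
python3 - <<'E'
from m import *
go((.438,.310,.058),np.radians(20.0))
a=cam("top");b=cam("scene")
for n,c in(("top",a),("scene",b)):
    for A,p,m in comps(redmask(c)):
        if A>20 or n=="scene" and p[1]>200:print(n,A,p)
t=cv2.resize(a["frame"][180:250,110:200],None,fx=5,fy=5)[:,:,::-1];s=cv2.resize(b["frame"][150:220,335:415],None,fx=5,fy=5)[:,:,::-1];
cv2.imwrite("pics/d.png",np.hstack([t[:350],s[:350]])[:, :800])
E
```

```text
time: 2.83
position: [0.4389, 0.3085, 0.1282]
tool_rot: [0.574, 0.819, -0.001, -0.001]
ft_force: [0.0, -0.4, -0.6]
grip_width: 0.0435
grip_force: 0.0
pos [0.4389 0.3085 0.1282] yang 0.3492 t 2.83 F [ 0.  -0.4 -0.6] -> rows [ 0.0059 -0.0004  0.2342] 0.0
scene 21 [225.  65.]
scene 21 [225.14285714 100.80952381]
```

View pics/d.png

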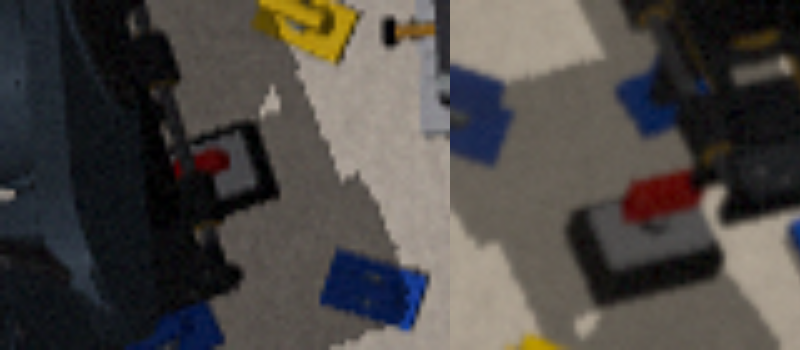

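The picture shows the red wing lying between the open fingers (top crop about (165,205)), with the blue look-alikes clear of them. I'll go down and grip.

```bash
python3 -m handwheel '[[0.003,0,0.06,0],[0.005,0,0.12,0],[0.005,0,0.17,0],[0.005,0,0.21,0],[0.005,0,0.234,0],[0.005,0,0.234,0]]'
python3 -m handwheel '[[0,0,0,0],[0,0,0,0],[0,0,0,0],[0,0,0,0],[0,0,0,0],[0,0,0,0]]' 0 25
python3 -m handwheel '[[0,0,-0.02,0],[0,0,-0.05,0],[0,0,-0.09,0],[0,0,-0.15,0],[0,0,-0.23,0],[0,0,-0.33,0],[0,0,-0.43,0],[0,0,-0.53,0],[0,0,-0.6,0],[0,0,-0.6,0]]'
python3 - <<'E'
from m import *
a=cam("top");b=cam("scene")
print(np.round(robot.get_obs()["ft_force"],2),robot.get_obs()["moment"].round(3))
s=cv2.resize(b["frame"][90:240,270:430],None,fx=4,fy=4)[:,:,::-1]
cv2.imwrite("pics/e.png",s)
go((.57,-.10,.238),0.063)
E
```

```text
time: 3.43
position: [0.4359, 0.3132, 0.0595]
tool_rot: [0.571, 0.821, -0.001, -0.0]
ft_force: [-0.1, -0.4, -0.1]
grip_width: 0.0435
grip_force: 0.0
time: 3.93
position: [0.4377, 0.3121, 0.0602]
tool_rot: [0.572, 0.82, 0.0, 0.0]
ft_force: [0.3, -1.1, -0.3]
grip_width: 0.0117
grip_force: 24.9
time: 4.77
position: [0.4399, 0.3132, 0.2454]
tool_rot: [0.572, 0.82, 0.005, 0.003]
ft_force: [0.9, 0.8, -0.5]
grip_width: 0.0119
grip_force: 25.0
[ 0.07  0.31 -2.32] [-0.025  0.025 -0.011]
pos [0.4372 0.312  0.2407] yang 0.3521 t 4.87 F [ 0.1  0.3 -2.3] -> rows [-1.4417 -0.0582  0.0089] 0.046
```

View pics/e.png

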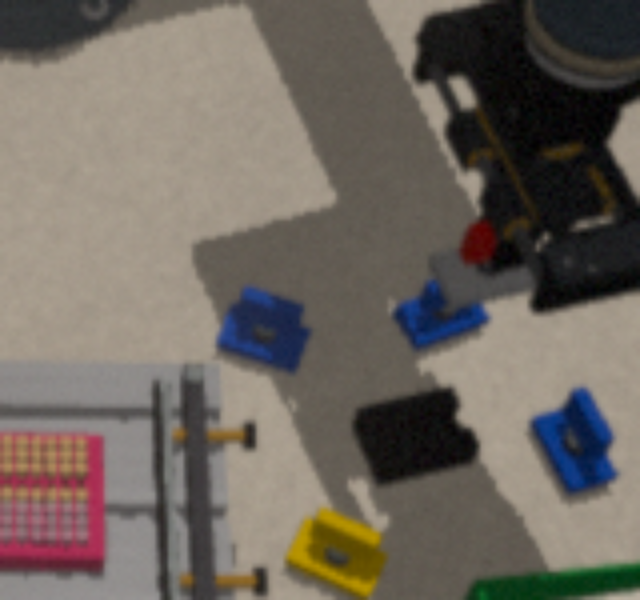

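The clamp is held level and clear of the now empty dock (crop wing about (240,480)). I'll rectify the platform in both cameras to get the slot line, since the arm isn't covering it.

Run:
```python
from m import *
from scipy.ndimage import map_coordinates
a=cam("top");b=cam("scene");out=[]
def rect(c,th,z=.115,cx=.57,cy=.02):
    xs=np.arange(-.14,.14,.0005);ys=np.arange(-.17,.17,.0005)
    X,Y=np.meshgrid(xs,ys,indexing="ij")
    W=np.stack([cx+np.cos(th)*X-np.sin(th)*Y,cy+np.sin(th)*X+np.cos(th)*Y,0*X+z],-1).reshape(-1,3)
    T=np.linalg.inv(np.array(c["cam_to_world"]));q=W@T[:3,:3].T+T[:3,3];u=q@np.array(c["K"]).T
    g=cv2.cvtColor(c["frame"],cv2.COLOR_RGB2GRAY).astype(np.float32)
    return xs,ys,map_coordinates(g,[u[:,1]/u[:,2],u[:,0]/u[:,2]],order=1).reshape(X.shape)
for n,c in(("top",a),("scene",b)):
    best=max((np.var(np.gradient(rect(c,t)[2][80:480,110:235].mean(1))),t) for t in np.arange(.03,.1,.0025))
    th=best[1];xs,ys,I=rect(c,th)
    p=I[:,110:235].mean(1);print(n,"th",round(th,4))
    print(" profile x(mm):val",[(round(1e3*x,0),int(v)) for x,v in list(zip(xs,p))[44:520:4] if 1] if 0 else "")
    d=np.gradient(p);idx=[i for i in range(2,len(d)-2) if abs(d[i])>.8 and abs(d[i])==abs(d[i-2:i+3]).max()]
    print(" x edges",[(round(1e3*xs[i],1),round(d[i],1)) for i in idx])
    r=np.r_[80:180,400:470];p=I[r].mean(0);d=np.gradient(p);idx=[i for i in range(2,len(d)-2) if abs(d[i])>.8 and abs(d[i])==abs(d[i-2:i+3]).max()]
    print(" y edges",[(round(1e3*ys[i],1),round(d[i],1)) for i in idx])
    out.append(I)
cv2.imwrite("pics/r.png",cv2.resize(np.vstack([np.flip(o,(0,1)).clip(0,255) for o in out]),None,fx=.53,fy=.53,interpolation=cv2.INTER_AREA))
```

```text
top th 0.055
 profile x(mm):val 
 x edges [(np.float64(-132.5), np.float32(-3.4)), (np.float64(-120.5), np.float32(-7.5)), (np.float64(-114.5), np.float32(8.2)), (np.float64(-103.0), np.float32(-6.9)), (np.float64(-99.5), np.float32(5.3)), (np.float64(-65.0), np.float32(1.0)), (np.float64(-55.5), np.float32(-2.0)), (np.float64(-52.5), np.float32(4.2)), (np.float64(-34.5), np.float32(-0.8)), (np.float64(14.0), np.float32(-2.7)), (np.float64(17.5), np.float32(4.3)), (np.float64(83.0), np.float32(-3.1)), (np.float64(87.5), np.float32(4.9)), (np.float64(119.0), np.float32(2.0))]
 y edges [(np.float64(-150.5), np.float32(-1.2)), (np.float64(-147.0), np.float32(-2.2)), (np.float64(105.5), np.float32(-11.3)), (np.float64(107.5), np.float32(-6.1)), (np.float64(111.0), np.float32(7.4)), (np.float64(114.0), np.float32(4.9)), (np.float64(123.0), np.float32(-9.0)), (np.float64(126.0), np.float32(-5.7)), (np.float64(129.5), np.float32(3.5)), (np.float64(138.5), np.float32(5.4)), (np.float64(140.5), np.float32(6.0)), (np.float64(149.5), np.float32(1.7)), (np.float64(163.5), np.float32(-1.6))]
scen
[... 308 characters left out ...]
p.float64(73.5), np.float32(-6.7)), (np.float64(81.5), np.float32(5.8)), (np.float64(84.0), np.float32(0.9)), (np.float64(119.5), np.float32(-6.8)), (np.float64(127.0), np.float32(2.3)), (np.float64(137.0), np.float32(2.7))]
 y edges [(np.float64(-147.0), np.float32(-2.4)), (np.float64(106.0), np.float32(-6.9)), (np.float64(112.0), np.float32(6.8)), (np.float64(124.5), np.float32(-6.7)), (np.float64(130.5), np.float32(1.7)), (np.float64(140.0), np.float32(4.4)), (np.float64(150.0), np.float32(3.1)), (np.float64(160.5), np.float32(-1.0)), (np.float64(163.5), np.float32(-1.5))][ WARN:0@2.066] global loadsave.cpp:1063 imwrite_ Unsupported depth image for selected encoder is fallbacked to CV_8U.
```

View pics/r.png

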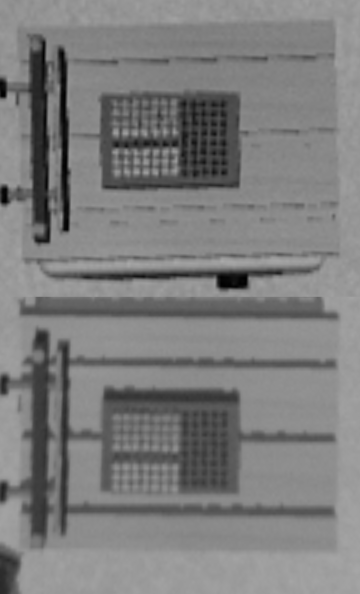

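```bash
cat > slot.py <<'E'
from m import *
from scipy.ndimage import map_coordinates
def rect(c,th,z=.115,cx=.57,cy=.02,xr=.14,yr=.17):
    xs=np.arange(-xr,xr,.0005);ys=np.arange(-yr,yr,.0005)
    X,Y=np.meshgrid(xs,ys,indexing="ij")
    W=np.stack([cx+np.cos(th)*X-np.sin(th)*Y,cy+np.sin(th)*X+np.cos(th)*Y,0*X+z],-1).reshape(-1,3)
    T=np.linalg.inv(np.array(c["cam_to_world"]));q=W@T[:3,:3].T+T[:3,3];u=q@np.array(c["K"]).T
    g=cv2.cvtColor(c["frame"],cv2.COLOR_RGB2GRAY).astype(np.float32)
    return xs,ys,map_coordinates(g,[u[:,1]/u[:,2],u[:,0]/u[:,2]],order=1).reshape(X.shape)
E
python3 - <<'E'
from slot import *
a=cam("top");b=cam("scene")
TH=.072
for n,c in(("top",a),("scene",b)):
    xs,ys,I=rect(c,TH)
    for lo,hi,k in((-.075,-.045,"s-"),(-.005,.025,"s0"),(.065,.095,"s+"),(.11,.13,"e+")):
        i=(xs>lo)&(xs<hi);P=[]
        for y0 in np.arange(-.14,.09,.005):
            if k=="s0" and y0>-.06: continue
            j=(ys>=y0)&(ys<y0+.005);p=I[i][:,j].mean(1);d=np.abs(np.gradient(p))
            w=np.clip(np.median(p)-8-p,0,None) if k!="e+" else np.where(d>d.max()*.6,d,0)
            if w.sum()>0:P.append((y0+.0025,(w*xs[i]).sum()/w.sum()))
        P=np.array(P);f=np.polyfit(P[:,0],P[:,1],1);r=P[:,1]-np.polyval(f,P[:,0]);g=np.abs(r)<.003
        f=np.polyfit(P[g,0],P[g,1],1);print(n,k,g.sum(),"slope",round(f[0],4),"x at y-.085 mm",round(1e3*np.polyval(f,-.085),2),"rms",round(1e3*r[g].std(),2))
    j=(ys>-.12)&(ys<-.06);p=I[:,j].mean(1)
    print([(round(1e3*x),int(v)) for x,v in zip(xs,p)][268:330:2],[(round(1e3*x),int(v)) for x,v in zip(xs,p)][500:530:2])
E
```

```text
top s- 15 slope -0.0302 x at y-.085 mm -56.08 rms 1.47
top s0 14 slope -0.0166 x at y-.085 mm 13.97 rms 0.88
top s+ 46 slope -0.0072 x at y-.085 mm 83.86 rms 0.8
top e+ 45 slope -0.0103 x at y-.085 mm 118.19 rms 0.61
[(-6, 134), (-5, 134), (-4, 134), (-3, 134), (-2, 134), (-1, 133), (0, 132), (1, 131), (2, 131), (3, 132), (4, 133), (5, 134), (6, 135), (7, 136), (8, 136), (9, 134), (10, 130), (11, 126), (12, 120), (13, 115), (14, 111), (15, 114), (16, 122), (17, 131), (18, 135), (19, 135), (20, 135), (21, 134), (22, 134), (23, 133), (24, 132)] [(110, 129), (111, 129), (112, 129), (113, 129), (114, 129), (115, 129), (116, 131), (117, 134), (118, 138), (119, 142), (120, 145), (121, 147), (122, 147), (123, 148), (124, 148)]
scene s- 46 slope -0.0032 x at y-.085 mm -61.35 rms 0.32
scene s0 16 slope -0.0039 x at y-.085 mm 8.25 rms 0.38
scene s+ 46 slope -0.0043 x at y-.085 mm 77.78 rms 0.33
scene e+ 46 slope -0.0064 x at y-.085 mm 121.05 rms 0.49
[(-6, 140), (-5, 140), (-4, 140), (-3, 140), (-2, 140), (-1, 140), (0, 139), (1, 134), (2, 129), (3, 122), (4, 112), (5, 101), (6, 92), (7, 89), (8, 86), (9, 87), (10, 93), (11, 98), (12, 107), (13, 116), (14, 125), (15, 131), (16, 137), (17, 140), (18, 141), (19, 142), (20, 142), (21, 142), (22, 142), (23, 142), (24, 142)] [(110, 145), (111, 145), (112, 145), (113, 145), (114, 146), (115, 146), (116, 144), (117, 142), (118, 136), (119, 129), (120, 119), (121, 105), (122, 93), (123, 86), (124, 82)]
```

```bash
python3 -m handwheel '[[-0.04,0,0,0.005],[-0.12,0,0,0.01],[-0.22,0,0,0.015],[-0.32,-0.01,0,0.02],[-0.42,-0.01,0,0.025],[-0.52,-0.02,0,0.03],[-0.6,-0.02,0,0.035],[-0.66,-0.02,0,0.04],[-0.7,-0.02,0,0.044],[-0.7,-0.02,0,0.044],[-0.7,-0.02,0,0.044]]'
python3 -c "
from h import *
go((.5859,-.085,.22),.077)"
```

```text
time: 5.98
position: [0.5039, 0.1124, 0.2393]
tool_rot: [0.68, 0.733, -0.0, -0.001]
ft_force: [-1.0, -0.8, -1.7]
grip_width: 0.0119
grip_force: 25.0
pos [0.5039 0.1124 0.2393] yang 0.074 t 5.98 F [-1.  -0.8 -1.7] -> rows [-0.6766  0.2242  0.0634] -0.0005
```

```bash
python3 -m handwheel '[[-0.06,0.02,0,0],[-0.15,0.05,0,0],[-0.25,0.08,0.01,0],[-0.35,0.12,0.02,0],[-0.45,0.15,0.03,0],[-0.55,0.18,0.05,0],[-0.63,0.21,0.06,0],[-0.67,0.222,0.08,0],[-0.677,0.224,0.12,0],[-0.677,0.224,0.16,0],[-0.677,0.224,0.19,0],[-0.677,0.224,0.2,0],[-0.677,0.224,0.2,0],[-0.677,0.224,0.2,0],[-0.677,0.224,0.2,0]]'
python3 - <<'E'
from slot import *
b=cam("scene");P=[];F=[];Y=[]
o=robot.get_obs();go((.5859,-.085,.1492),.077)
print("F",np.round(o["ft_force"],2),"M",np.round(o["moment"],3))
p=proj(b,[.59,-.08,.14]).astype(int);r,c=p
s=cv2.resize(b["frame"][r-55:r+45,c-60:c+100],None,fx=5,fy=5,interpolation=cv2.INTER_CUBIC)[:,:,::-1].copy()
def dr(A,B,col):
    q=[((proj(b,X)-[r-55,c-60])*5)[::-1].astype(int) for X in(A,B)];cv2.line(s,tuple(map(int,q[0])),tuple(map(int,q[1])),col,1)
u=np.array([-np.sin(.077),np.cos(.077),0]);v=np.array([np.cos(.077),np.sin(.077),0]);S=np.array([.5843,-.0642,.115])
for k in(-.0065,.0065):dr(S-u*.06+v*k,S-u*.025+v*k,(0,255,255))
cv2.imwrite("pics/f.png",s)
E
```

```text
time: 7.23
position: [0.5869, -0.0841, 0.1805]
tool_rot: [0.68, 0.734, 0.0, 0.001]
ft_force: [0.2, 0.4, -2.2]
grip_width: 0.0118
grip_force: 25.0
pos [ 0.587  -0.0843  0.1807] yang 0.0763 t 7.28 F [-0.6 -0.1 -1.8] -> rows [-0.0021 -0.004   0.1049] -0.0001
F [-0.6  -0.13 -1.75] M [-0.075  0.113  0.004]
```

View pics/f.png

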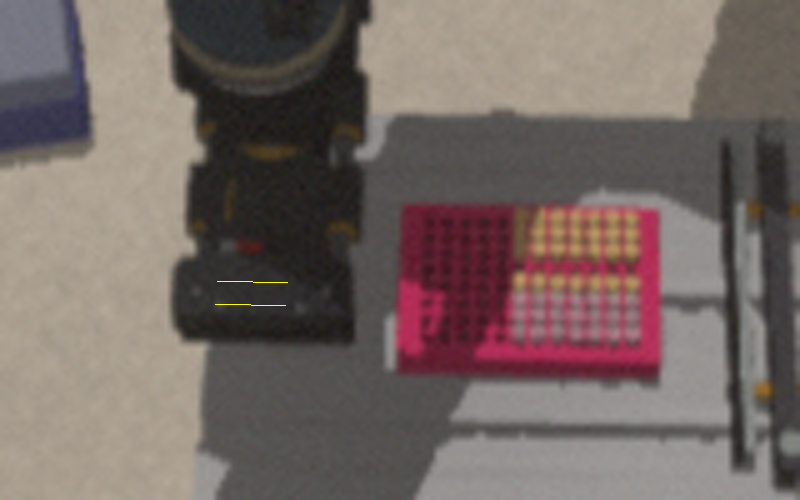

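The gripper hides the clamp; the rack is undisturbed (crop (400–660, 205–375)) and the gap to it is clear. I'll go down by feel.

```bash
python3 -m handwheel '[[0,-0.002,0.02,0],[0,-0.003,0.04,0],[0,-0.003,0.06,0],[0,-0.003,0.07,0],[0,-0.003,0.07,0],[0,-0.003,0.07,0]]'
python3 -m handwheel '[[0,0,0.003,0],[0,0,0.006,0],[0,0,0.01,0],[0,0,0.01,0],[0,0,0.01,0]]'
python3 -m handwheel '[[0,0,0.003,0],[0,0,0.006,0],[0,0,0.006,0],[0,0,0.006,0]]'
```

```text
time: 7.78
position: [0.5853, -0.0847, 0.1583]
tool_rot: [0.68, 0.733, -0.0, -0.0]
ft_force: [0.5, 0.2, -2.0]
grip_width: 0.0122
grip_force: 25.0
time: 8.2
position: [0.5856, -0.0847, 0.1559]
tool_rot: [0.68, 0.733, -0.0, 0.0]
ft_force: [0.0, -0.8, -1.8]
grip_width: 0.0121
grip_force: 25.0
time: 8.53
position: [0.5855, -0.0847, 0.154]
tool_rot: [0.68, 0.733, -0.0, -0.0]
ft_force: [0.1, -0.6, -2.0]
grip_width: 0.0121
grip_force: 25.0
```

```bash
for i in 1; do :; done; python3 -m handwheel '[[0,0,0.003,0],[0,0,0.006,0],[0,0,0.006,0],[0,0,0.006,0]]'
python3 -m handwheel '[[0,0,0.003,0],[0,0,0.006,0],[0,0,0.006,0],[0,0,0.006,0]]'
```

```text
time: 8.87
position: [0.5855, -0.0846, 0.1522]
tool_rot: [0.68, 0.733, -0.0, -0.0]
ft_force: [-0.1, 0.2, -2.2]
grip_width: 0.0118
grip_force: 25.0
time: 9.2
position: [0.5855, -0.0846, 0.1504]
tool_rot: [0.68, 0.733, -0.0, -0.0]
ft_force: [-0.0, -0.2, -1.7]
grip_width: 0.0119
grip_force: 25.0
```

```bash
python3 -m handwheel '[[0,0,0.002,0],[0,0,0.003,0],[0,0,0.003,0],[0,0,0.003,0]]'
python3 -m handwheel '[[0,0,0.002,0],[0,0,0.003,0],[0,0,0.003,0],[0,0,0.003,0]]'
```

```text
time: 9.53
position: [0.5856, -0.0847, 0.1495]
tool_rot: [0.68, 0.733, -0.0, -0.0]
ft_force: [0.6, 0.5, -1.5]
grip_width: 0.0115
grip_force: 25.0
time: 9.87
position: [0.5857, -0.0847, 0.1492]
tool_rot: [0.68, 0.733, 0.0, 0.0]
ft_force: [-1.9, 0.1, 3.2]
grip_width: 0.0117
grip_force: 25.0
```

The shoe sits flat at z 0.1492, just as predicted. I'll ease off a little and slide towards the rack.

```bash
python3 -m handwheel '[[0,0,-0.001,0],[0,0,-0.001,0],[0.01,0,-0.001,0],[0.02,0,-0.001,0],[0.03,0,-0.001,0],[0.04,0,-0.001,0],[0.05,0,-0.001,0],[0.05,0,-0.001,0]]'
python3 -m handwheel '[[0.008,0,0,0],[0.016,0,0,0],[0.024,0,0,0],[0.032,0,0,0],[0.04,0,0,0]]'
python3 -m handwheel '[[0.008,0,0,0],[0.016,0,0,0],[0.024,0,0,0],[0.032,0,0,0],[0.04,0,0,0]]'
```

```text
time: 10.53
position: [0.585, -0.0693, 0.1492]
tool_rot: [0.68, 0.733, 0.0, 0.001]
ft_force: [1.1, -2.4, 2.1]
grip_width: 0.0119
grip_force: 25.0
time: 10.95
position: [0.584, -0.0583, 0.1492]
tool_rot: [0.68, 0.733, -0.0, 0.001]
ft_force: [0.0, -5.5, 3.0]
grip_width: 0.0122
grip_force: 25.0
time: 11.37
position: [0.583, -0.0465, 0.1493]
tool_rot: [0.68, 0.733, -0.0, 0.001]
ft_force: [1.5, -6.0, 3.9]
grip_width: 0.0117
grip_force: 25.0
```

```bash
python3 -m handwheel '[[0,0,-0.001,0],[0,0,-0.001,0]]'
python3 - <<'E'
from slot import *
a=cam("top");b=cam("scene")
o=robot.get_obs();print(o["position"].round(4),np.round(o["ft_force"],2))
for n,c in(("top",a),("scene",b)):
    pm=cv2.morphologyEx(pinkmask(c),cv2.MORPH_CLOSE,np.ones((5,5),np.uint8))
    A,p,m=max(comps(pm),key=lambda t:t[0]); ys,xs=np.nonzero(m)
    P=np.array([at_z(c,(y,x),.135)[:2] for y,x in zip(ys,xs)],np.float32);print(n,"rack",cv2.minAreaRect(P))
xs,ys,I=rect(b,.077,z=.134,cx=.575,cy=.08,xr=.1,yr=.09)
print([(round(1e3*(.08+y)),int(v)) for y,v in zip(ys,I[40:90].mean(0))][200::4])
cv2.imwrite("pics/g.png",cv2.resize(b["frame"][180:260,230:350],None,fx=6,fy=6,interpolation=cv2.INTER_CUBIC)[:,:,::-1])
E
```

```text
time: 11.53
position: [0.5827, -0.0456, 0.1492]
tool_rot: [0.68, 0.733, 0.0, 0.0]
ft_force: [1.0, -3.2, 4.0]
grip_width: 0.0116
grip_force: 25.0
[ 0.5827 -0.0456  0.1492] [ 1.63 -3.21  3.42]
top rack ((0.5664354562759399, 0.08268537372350693), (0.08612039685249329, 0.0556805394589901), 0.7144860029220581)
scene rack ((0.5792043805122375, 0.04768781363964081), (0.09038683027029037, 0.1213013231754303), 5.366707801818848)
[(90, 82), (92, 82), (94, 82), (96, 82), (98, 83), (100, 82), (102, 82), (104, 82), (106, 83), (108, 81), (110, 82), (112, 82), (114, 82), (116, 82), (118, 82), (120, 82), (122, 80), (124, 66), (126, 44), (128, 37), (130, 52), (132, 66), (134, 74), (136, 77), (138, 80), (140, 79), (142, 67), (144, 52), (146, 43), (148, 41), (150, 41), (152, 41), (154, 42), (156, 48), (158, 64), (160, 75), (162, 79), (164, 81), (166, 83), (168, 91)]
```

View pics/g.png

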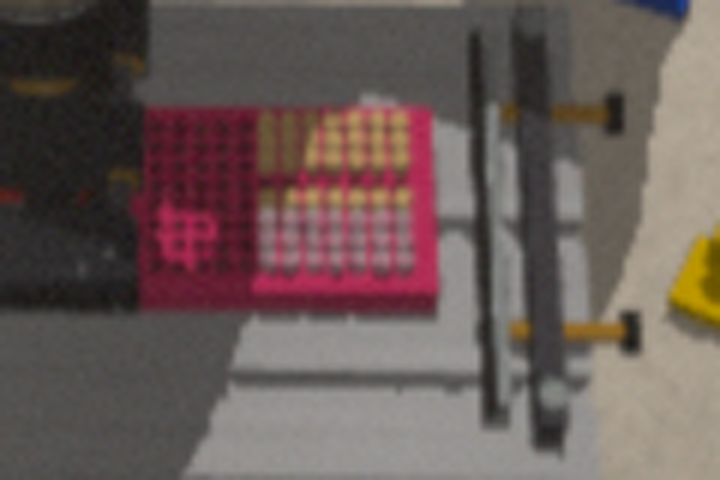

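The rack is being pushed squarely, with about 15 mm still open between its end (crop col 435) and the rubber (col 478).

```bash
python3 -m handwheel '[[0.006,0,-0.001,0],[0.012,0,-0.001,0],[0.018,0,-0.001,0],[0.024,0,-0.001,0],[0.03,0,-0.001,0],[0.03,0,-0.001,0]]'
python3 -m handwheel '[[0.003,0,0,0],[0.006,0,0,0],[0.006,0,0,0]]'
python3 -m handwheel '[[0.003,0,0,0],[0.006,0,0,0],[0.006,0,0,0]]'
```

```text
time: 12.13
position: [0.5816, -0.036, 0.1493]
tool_rot: [0.68, 0.733, 0.0, -0.001]
ft_force: [0.7, -2.1, -0.9]
grip_width: 0.0121
grip_force: 25.0
time: 12.38
position: [0.5815, -0.0345, 0.1492]
tool_rot: [0.68, 0.733, -0.0, -0.001]
ft_force: [0.9, -0.9, -1.1]
grip_width: 0.0118
grip_force: 25.0
time: 12.63
position: [0.5813, -0.0327, 0.1493]
tool_rot: [0.68, 0.733, 0.0, -0.001]
ft_force: [1.1, -1.0, -0.6]
grip_width: 0.0117
grip_force: 25.0
```

```bash
python3 -m handwheel '[[0.003,0,0,0],[0.006,0,0,0],[0.006,0,0,0]]'
python3 -m handwheel '[[0.003,0,0,0],[0.006,0,0,0],[0.006,0,0,0]]'
```

```text
time: 12.88
position: [0.5812, -0.031, 0.1493]
tool_rot: [0.68, 0.733, -0.0, -0.001]
ft_force: [1.0, -1.2, -2.7]
grip_width: 0.012
grip_force: 25.0
time: 13.13
position: [0.5811, -0.0293, 0.1494]
tool_rot: [0.68, 0.733, -0.0, -0.0]
ft_force: [1.3, -0.8, -2.7]
grip_width: 0.0118
grip_force: 25.0
```

Run:
```python
from slot import *
b=cam("scene")
o=robot.get_obs();print(o["position"].round(4),np.round(o["ft_force"],2))
for z in(.134,):
    xs,ys,I=rect(b,.077,z=z,cx=.575,cy=.08,xr=.1,yr=.09)
    g=I
# pink edge vs rubber dark edge along y at several x (world y on the .134 plane)
f=dict(b);f["frame"]=np.repeat((pinkmask(b)*255)[:,:,None],3,2)
xs,ys,Pm=rect(f,.077,z=.134,cx=.575,cy=.08,xr=.1,yr=.09)
for x0 in(-.03,-.02,.02,.03):
    i=abs(xs-x0)<.004; p=Pm[i].mean(0); d=I[i].mean(0)
    pe=ys[np.nonzero(p>127)[0].max()]; k=ys>pe; dk=ys[k][np.nonzero(d[k]<60)[0].min()] if (d[k]<60).any() else None
    print(x0,"pink end",round(pe*1e3,1),"dark start",dk if dk is None else round(dk*1e3,1))
```

```text
[ 0.5811 -0.0293  0.1495] [-0.42 -0.79 -2.41]
-0.03 pink end 45.5 dark start 46.0
-0.02 pink end 47.0 dark start 47.5
0.02 pink end 45.5 dark start 46.0
0.03 pink end 47.5 dark start 48.0
```

```bash
python3 -m handwheel '[[0.002,0,0.001,0],[0.004,0,0.001,0],[0.004,0,0.001,0]]'
python3 -m handwheel '[[0.002,0,0,0],[0.004,0,0,0],[0.004,0,0,0]]'
```

```text
time: 13.43
position: [0.5813, -0.0288, 0.1494]
tool_rot: [0.68, 0.733, -0.0, 0.0]
ft_force: [0.3, -2.7, -0.5]
grip_width: 0.0119
grip_force: 25.0
time: 13.68
position: [0.5813, -0.0283, 0.1494]
tool_rot: [0.68, 0.734, -0.001, 0.001]
ft_force: [-0.5, -6.0, -1.0]
grip_width: 0.0115
grip_force: 25.0
```

Now there is contact with the rubber, about 5 N of snug. Next I press the knob down in steps.

```bash
python3 -m handwheel '[[0,0,0.002,0],[0,0,0.004,0],[0,0,0.006,0],[0,0,0.008,0],[0,0,0.01,0],[0,0,0.01,0],[0,0,0.01,0]]'
python3 -m handwheel '[[0,0,0.002,0],[0,0,0.004,0],[0,0,0.004,0],[0,0,0.004,0]]'
```

```text
time: 14.27
position: [0.5814, -0.0284, 0.1479]
tool_rot: [0.68, 0.734, -0.001, 0.001]
ft_force: [-2.3, -5.7, 7.5]
grip_width: 0.0118
grip_force: 25.0
time: 14.6
position: [0.5814, -0.0284, 0.1471]
tool_rot: [0.68, 0.734, -0.001, 0.001]
ft_force: [-4.2, -4.7, 9.6]
grip_width: 0.0117
grip_force: 25.0
```

```bash
python3 -m handwheel '[[0,-0.002,0.002,0],[0,-0.003,0.004,0],[0,-0.003,0.004,0],[0,-0.003,0.004,0]]'
python3 -m handwheel '[[0,0,0,0.01],[0,0,0,0.02],[0,0.001,0,0.03],[0,0.001,0,0.04],[0,0.001,0,0.05],[0,0.001,0,0.06],[0,0.001,0,0.06]]' - 35
```

```text
time: 14.93
position: [0.5814, -0.0284, 0.1463]
tool_rot: [0.68, 0.733, 0.0, 0.002]
ft_force: [-2.3, -4.9, 11.2]
grip_width: 0.0121
grip_force: 25.0
time: 15.52
position: [0.5826, -0.0286, 0.1466]
tool_rot: [0.806, 0.592, 0.001, 0.003]
ft_force: [-0.9, -4.7, 9.4]
grip_width: 0.0122
grip_force: 35.0
```

```bash
python3 -m handwheel '[[0,0.001,0,0.015],[0,0.001,0,0.03],[0,0.002,0,0.045],[-0.001,0.003,0,0.06],[-0.001,0.003,0,0.075],[-0.001,0.004,0,0.09],[-0.001,0.004,0,0.09]]'
python3 -c "
from h import *
o=robot.get_obs();go(o['position'],.077-np.pi/2);print(o['moment'].round(3))"
```

```text
time: 16.1
position: [0.5842, -0.0296, 0.1467]
tool_rot: [0.939, 0.343, 0.002, 0.003]
ft_force: [-0.7, -6.2, 10.2]
grip_width: 0.0117
grip_force: 35.0
pos [ 0.5842 -0.0296  0.1467] yang -0.8699 t 16.1 F [-0.7 -6.2 10.2] -> rows [0. 0. 0.] 0.0993
[-0.966  0.31   0.028]
```

```bash
python3 -m handwheel '[[0,0.001,0,0.015],[-0.001,0.002,0,0.03],[-0.001,0.003,0,0.045],[-0.001,0.004,0,0.06],[-0.002,0.005,0,0.075],[-0.002,0.006,0,0.09],[-0.002,0.006,0,0.1],[-0.002,0.006,0,0.104],[-0.002,0.006,0,0.104]]'
python3 -c "
from h import *
o=robot.get_obs();go(o['position'],.077-np.pi/2);print(o['moment'].round(3))"
```

```text
time: 16.85
position: [0.5847, -0.0318, 0.1467]
tool_rot: [1.0, 0.026, 0.003, 0.002]
ft_force: [-1.1, -7.0, 10.9]
grip_width: 0.0117
grip_force: 35.0
pos [ 0.5847 -0.0318  0.1467] yang -1.519 t 16.85 F [-1.1 -7.  10.9] -> rows [0. 0. 0.] -0.004
[-1.165  0.483  0.327]
```

At the stop (moment 0.33 N m). I'll let the knob rise, then relax.

```bash
python3 -m handwheel '[[0,0,-0.003,-0.003],[0,0,-0.006,-0.004],[0,0,-0.009,-0.004],[0,0,-0.012,-0.004],[0,0,-0.012,-0.004],[0,0,-0.012,-0.004]]'
python3 -m handwheel '[[0,0,-0.002,0],[0,0,-0.003,0],[0,0,-0.003,0],[0,0,-0.003,0]]'
```

```text
time: 17.35
position: [0.5847, -0.0316, 0.1478]
tool_rot: [0.999, 0.038, 0.002, 0.002]
ft_force: [3.8, -6.5, -3.7]
grip_width: 0.0117
grip_force: 35.0
time: 17.68
position: [0.5846, -0.0315, 0.1479]
tool_rot: [0.999, 0.038, 0.002, 0.002]
ft_force: [4.3, -7.3, -8.4]
grip_width: 0.0115
grip_force: 35.0
```

```bash
python3 -m handwheel '[[0.001,0.001,0.003,0],[0.002,0.002,0.006,0],[0.003,0.004,0.006,0],[0.003,0.004,0.006,0],[0.003,0.004,0.006,0]]'
```

```text
time: 18.1
position: [0.5848, -0.0316, 0.1477]
tool_rot: [0.999, 0.038, 0.002, 0.001]
ft_force: [0.6, -5.0, 5.4]
grip_width: 0.0113
grip_force: 35.0
```

```bash
python3 -m handwheel '[[0,0.002,-0.002,0],[0,0.004,-0.003,0],[0,0.004,-0.003,0],[0,0.004,-0.003,0]]'
python3 -m handwheel '[[0,0.002,-0.001,0],[0,0.004,-0.001,0],[0,0.004,-0.001,0]]'
```

```text
time: 18.43
position: [0.5847, -0.0317, 0.1478]
tool_rot: [0.999, 0.038, 0.001, -0.0]
ft_force: [4.4, -1.4, 2.0]
grip_width: 0.0115
grip_force: 35.0
time: 18.68
position: [0.5847, -0.0318, 0.1478]
tool_rot: [0.999, 0.037, 0.001, -0.001]
ft_force: [5.5, 2.1, 0.7]
grip_width: 0.0119
grip_force: 35.0
```

```bash
python3 -m handwheel '[[0.002,-0.002,0,0],[0.004,-0.002,0,0],[0.004,-0.002,0,0]]'
python3 -m handwheel '[[0,0,0,0],[0,0,0,0],[0,0,0,0],[0,0,0,0]]' 30
python3 -m handwheel '[[0,0,-0.03,0],[0,0,-0.08,0],[0,0,-0.15,0],[0,0,-0.25,0],[0,0,-0.37,0],[0,0,-0.5,0],[0,0,-0.5,0]]'
```

```text
time: 18.93
position: [0.5848, -0.0318, 0.1478]
tool_rot: [0.999, 0.038, -0.0, -0.001]
ft_force: [4.3, 2.0, 2.3]
grip_width: 0.0115
grip_force: 35.0
time: 19.27
position: [0.5832, -0.0323, 0.147]
tool_rot: [0.999, 0.038, -0.002, -0.0]
ft_force: [0.3, 0.6, 0.1]
grip_width: 0.0243
grip_force: 0.0
time: 19.85
position: [0.5889, -0.0335, 0.3068]
tool_rot: [0.999, 0.038, 0.008, 0.002]
ft_force: [0.7, -0.1, -0.0]
grip_width: 0.0258
grip_force: 0.0
```

```bash
python3 -m handwheel '[[0,0.1,0,0],[0,0.22,0,0],[0,0.35,0,0],[0,0.48,0,0],[0,0.6,0,0],[0,0.72,0,0],[0,0.8,0,0],[0,0.8,0,0]]'
python3 - <<'E'
from slot import *
a=cam("top");b=cam("scene")
t=cv2.resize(a["frame"][120:215,185:300],None,fx=3.4,fy=3.4,interpolation=cv2.INTER_CUBIC)[:,:,::-1]
s=cv2.resize(b["frame"][175:275,200:315],None,fx=3.4,fy=3.4,interpolation=cv2.INTER_CUBIC)[:,:,::-1]
h=min(t.shape[0],s.shape[0]);cv2.imwrite("pics/z.png",np.hstack([t[:h],s[:h]]))
E
```

```text
time: 20.52
position: [0.6025, -0.2777, 0.2976]
tool_rot: [0.999, 0.035, 0.0, 0.002]
ft_force: [0.4, -0.3, -0.3]
grip_width: 0.0262
grip_force: 0.0
```

View pics/z.png

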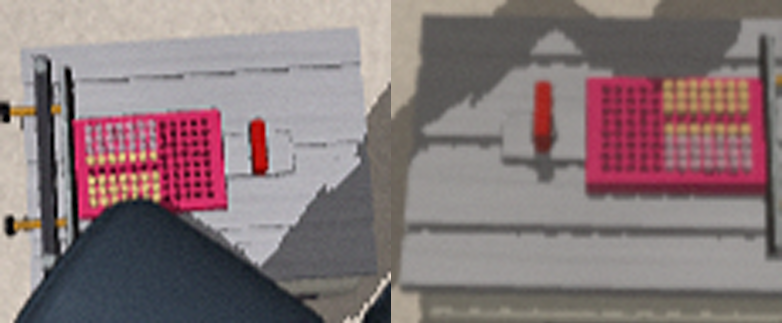

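The rack (left crop about 75–225) touches the rubber face at col 70. The shoe lies flat in the middle slot against the rack's open end, the wing points across the slot (locked, at (260,147)), and the arm is clear.

```bash
python3 -c "
from rig import job
print(job.hand_in())"
```

```text
the job is handed in; nothing more can be done
None
```

The job is handed in: the red-winged clamp is locked in the middle slot, holding the rack against the end stop's rubber face with light pressure (about 5–7 N while sliding it home); the arm is clear and nothing else was touched, at about 21 s of the 72 s allowed.

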